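# Take the used-up label roll out of the dispenser

## Task

One of the two label rolls in the grey dispenser is nearly used up. Swing the dispenser's clear cover up past upright and lower it gently onto its back stop, then draw the thin roll up off its spindle and set it down flat, without dropping it, in the empty compartment of the red tray. Leave the full roll on its spindle, the cover open, and everything else where it stands.

Things in the scene. Friction and masses are not known exactly. Their poses are not given: they have to be found in the camera images.
- dispenser: Grey open-topped label dispenser fixed to the desk, 100 (x) x 260 (y) x 60 mm high, 5 mm walls; origin under its centre, +x away from the robot to the hinge side, z up. Two upright 20 mm spindles at x=0, y=-60 and +60 mm, tops at z=56 mm; the rolls rest on flanges at z=9 mm, either roll on either spindle. Two 75 mm stop posts behind the back wall.
- cover (a joint): Hinge angle of the clear cover with blue frame (rad): 0 lies shut on top of the dispenser, 1.57 upright, 2.05 leaning back on its stop. The hinge runs along the dispenser's y axis. The cover weighs 160 g, hinges almost without friction, falls shut before upright and falls back onto the stop after it.
- cover_hinge (a point): Point on the cover's hinge line, midway along it (dispenser frame x=50, y=0, z=66 mm).
- cover_bar (a point): Middle of the cover's blue round handle bar, 10 mm in diameter, parallel to the hinge, 148 mm from it, moving with the cover. 100 mm clear between the two arms that hold it, 40 mm clear between bar and panel edge (and the front wall when shut). Shut, the bar is level on the robot's side, 66 mm above the desk.
- thin_roll_mid (a point): Centre of the nearly used label roll (the thin one: white paper on an orange core): 42 mm outer diameter, 26 mm bore, 40 mm high, about 40 g, axis z upright. The point lies on its axis half-way up.
- full_roll_mid (a point): Centre of the full label roll: 62 mm outer diameter, 26 mm bore, 40 mm high, axis upright; it stays where it is.
- tray_free (a point): Red tray fixed to the desk, 205 (x) x 115 (y) x 28 mm high, 4 mm walls and floor, split into two compartments. This point: centre of the inner floor of the empty one (97 x 107 mm inside, the one nearer the robot), 4 mm above the desk; axes along the tray's sides. The tray stands left or right of the dispenser.
- bare_core_mid (a point): Centre of the bare orange core, 31 mm in diameter, 40 mm high, standing in the tray's other compartment, +102 mm along the tray's x from the empty one.
- pen_cup: White pen cup, 80 mm wide, with pens to 140 mm high; origin at the centre of its underside. It stands on the other side of the dispenser from the tray.
- stapler: Blue and black stapler, 130 x 34 x 51 mm; origin under its centre.
- stamp: Wooden hand stamp, 40 mm wide, 70 mm high; origin under its centre.
- mouse: Black computer mouse, 105 x 60 x 26 mm; origin under its centre.
Mind the look-alikes: they are no part of the job. What is shaped like the part that bears tray_free but purple is not meant.

How it is judged (in metres and radians):
On the way, in this order (a step that is already met when the one before it is completed fails the run):
1. the cover has been swung past upright and rests on its back stop (above 1.98 rad) (value of joint cover above 1.98 rad and velocity of joint cover below 0.2 rad/s), for 0.3 s.
2. the thin roll is drawn clear above its spindle's top, with the cover still back (z of thin_roll_mid in the frame of dispenser above 0.077 m and value of joint cover above 1.95 rad), for 0.05 s.
At the end, for the whole second after the job is handed in: Cover on its stop (above 1.98 rad); thin roll flat on the floor of the tray's empty compartment (within 36 mm of its centre each way, tilt under 0.12 rad), released, at rest; full roll moved under 12 mm; core, pen cup, stapler, stamp, mouse moved under 30 mm (value of joint cover above 1.98 rad and x of thin_roll_mid in the frame of tray_free between -0.036 and 0.036 m and y of thin_roll_mid in the frame of tray_free between -0.036 and 0.036 m and z of thin_roll_mid in the frame of tray_free between 0.016 and 0.024 m and (angle between thin_roll_mid's own z axis and vertical below 0.12 rad or angle between thin_roll_mid's own z axis and vertical above 3.02 rad) and linear speed of thin_roll below 0.02 m/s and distance of full_roll_mid from where it was at the start of the episode below 0.012 m and distance of each of bare_core_mid, pen_cup, stapler, stamp, mouse from where it was at the start of the episode below 0.03 m); the robot touches nothing.
It fails at once if the cover is let fall onto its stop (over 2 rad/s beyond 1.75 rad) (value of joint cover above 1.75 rad and velocity of joint cover above 2 rad/s).
It fails at once if the thin roll is dropped (moving at over 0.6 m/s, not held) (linear speed of thin_roll above 0.6 m/s and contact force between the fingers and thin_roll below 0.05 N).
It fails at once if the full roll is disturbed (moved more than 12 mm) (distance of full_roll_mid from where it was at the start of the episode above 0.012 m).
It fails at once if another thing on the desk is moved more than 30 mm (distance of any of bare_core_mid, pen_cup, stapler, stamp, mouse from where it was at the start of the episode above 0.03 m).
It also fails if it takes over 58 s, if anything falls off the work surface, if the arm or the gripper's body presses on something with over 40 N, if the wrist force passes 120 N, or if a joint passes its speed limit or range.

## Robot

A 6-joint arm with a two-finger parallel gripper is mounted at the origin on the work surface. World frame = base frame: x ahead of the robot, y to its left, z up, the work surface at z = 0. Lengths are in mm, angles in rad, forces in N, time in s.
With the tool pointing down it reaches from about 275 to 1000 mm from the base axis. Payload 8.4 kg.
Tool frame: the origin (TCP) lies at the very end of the fingers, on their centre line; the grasp point (between the pads) lies 19 mm behind it; x points along the fingers, y is the direction in which the jaws open and shut, and the axes are right-handed (so a half turn about x gives the same grasp; the last joint's range is limited). The gripper opens to 85 mm and grips with 20 to 120 N. Pads are 22 mm wide; open, the fingers measure 114 mm over their backs; the gripper's body (76 mm by 85 mm) begins 54 mm behind the grasp point. The pads swing forward as they close: fully open they stand 13 mm farther back than shut.
Start: joints at [-1.348, 0.353, 1.633, -0, 1.155, -0.002], TCP at [139.318, -609.277, 231.281] pointing down, gripper open.
Joint ranges: [-2.63, 2.63], [-0.92, 2.1], [0.06, 2.66], [-1.3, 4.44], [0, 2.69], [-3.02, 3.02]. Speed limits (rad/s): [2.22, 2.22, 2.79, 3.14, 3.14, 3.14].

## Interface

Orientations are given as [roll, pitch, yaw] about the fixed x, y, z axes, in that order (R = Rz(yaw) Ry(pitch) Rx(roll)).
In Python, from rig import r, grab_frame, camera_params, sign_off gives the robot as it stands.
- The arm moves only by the tool drive_tool, never from a script. Its argument "rows" is one flat list of numbers, 7 for each row, row after row: the shift along the tool's x, y, z in mm, then the turn, a rotation vector about the tool's x, y, z in degrees, then the opening in per cent of the stroke, from 0 (shut) to 100 (fully open). In form: [x, y, z, rx, ry, rz, fingers, x, y, z, rx, ry, rz, fingers, ...]. A call has 1 to 10 rows; each row is the pose to reach, as a shift and turn from the pose measured when the call began, along the tool's axes at that moment; what a row does not reach only later rows make up. A row lasts 1/8 s, in which the tool goes at most 62.5 mm and 10.7 degrees, less where a joint would pass 70% of its speed; a pose out of reach is approached as far as the arm can. A call with a gripper value outside its range is refused whole. The fingers move at their own pace and stop on an object; "newtons" is the grip in N (left out, the last holds). Time passes only in rows, so rows that repeat a pose let the fingers close. It gives the time, the measured TCP pose, the force and the opening at its end, in the units of the state.
- r.sense(): the state, without advancing time (a new reading comes with each control period).
- grab_frame(name): name is "side" or "top" or "wrist"; returns the picture (384x512x3 uint8, red, green, blue); there is no depth.
- camera_params(name): a dict with "vertical_fov" (degrees; the focal length in pixels is half the picture's height over the tangent of half this angle, whatever the lens; pixels are square), "cx", "cy" (the principal point, pixels), "k1" (the pictures are not rectified: a ray, as slopes to the right and down, at radius r is drawn at 1 + k1 r^2 times it, then the intrinsics apply), "pose" (4x4, takes a point from camera to world coordinates); the wrist camera has in their place "tool_from_camera" (4x4, takes a point from camera to tool coordinates, whose origin is the TCP and whose axes are the tool frame's). Camera axes: x right, y down, z forward; pixel columns grow to the right and rows downward; lengths in mm; the calibration is good to about 2 mm. A picture is of the moment at which its call begins: read the wrist's pose just before it. camera_params takes no time and is no camera call.
- sign_off(): hands the job in, once; it reports no verdict.
The state is a dict: "clock": time; "qpos": joint angles; "qvel": joint speeds; "joint_efforts": joint torques, N m; "eef_pos": TCP position; "tcp_rot": TCP orientation; "contact_force": force on the tool from outside, world axes, zero at the start; "wrist_torque": the same for the moment, N m; "opening": opening from 0.0 (shut) to 1.0 (fully open).
Only numpy, scipy, OpenCV 4.12 (cv2) and the standard library are available. Lean on these libraries where they do the work, as an engineer would, in place of code of your own. Each camera call takes 0.05 s, during which the arm holds its last target.

## Working session

There is one attempt and no reset: what is moved stays moved. The work goes in short steps, Python scripts to look and compute and a tool call to move; the robot and the scene stay as the last step left them, time stands still between calls to the robot, and variables do not carry over. Pictures are saved under pics/ and viewed, and the job is handed in when it is done.

Besides the shell and the picture viewer there is one more tool, called after "Emit:" by a JSON object that holds its "op" and its "data", one argument or row to a line. drive_tool: Moves the arm, as the interface text tells. Its arguments: {"type":"object","properties":{"rows":{"type":"array","items":{"type":"number"}},"newtons":{"type":"number"}},"required":["rows"]}

```bash
ls; mkdir -p pics
python3 - <<'E'
from rig import r,grab_frame,camera_params
import cv2
print(r.sense())
for n in ["side","top","wrist"]:
    im=grab_frame(n); cv2.imwrite(f"pics/{n}0.png",im[:,:,::-1]); print(n,camera_params(n))
E
```

```text
pics
{'clock': 0.0, 'qpos': array([-1.34841033e+00,  3.53616289e-01,  1.63411764e+00, -1.33689792e-05,
        1.15517944e+00, -2.43754334e-03]), 'qvel': array([ 1.09095318e-03,  2.50205812e-03,  1.68814368e-05, -6.33656925e-04,
       -1.53066242e-03, -7.92110288e-04]), 'joint_efforts': array([ 1.46666618e-03, -6.05248833e+01, -3.42068732e+01,  1.89991702e-04,
        9.44227329e-03, -1.94000182e-05]), 'eef_pos': array([ 139.2061503 , -608.83104237,  230.58862732]), 'tcp_rot': array([-1.56397877,  1.56947555,  1.80244283]), 'contact_force': array([ 0.00822222, -0.39979259,  0.12669179]), 'wrist_torque': array([-0.01822062, -0.02881769, -0.0250136 ]), 'opening': 0.999431287689767}
side {'vertical_fov': 53.5122435705836, 'cx': 258.2854218770014, 'cy': 183.73113148184, 'k1': -0.08789749846511416, 'pose': array([[-8.71047187e-01, -3.23402848e-01,  3.69712586e-01,
         1.47125893e+02],
       [-4.90828974e-01,  6.02283457e-01, -6.29556634e-01,
         5.93885092e+02],
       [-1.90713664e-02, -7.29839185e-01, -6.83352799e-01,
         7.06379089e+02],
       [ 0.00000000e+00,  0.000
[... 308 characters left out ...]
2,  2.45606535e-04,
         1.35415761e+01],
       [ 9.83257404e-04, -6.48343584e-02, -9.97895555e-01,
         1.43854808e+03],
       [ 0.00000000e+00,  0.00000000e+00,  0.00000000e+00,
         1.00000000e+00]])}
wrist {'vertical_fov': 64.48312230136438, 'cx': 255.74152224774073, 'cy': 198.02680018950133, 'k1': 0.02413990267490569, 'tool_from_camera': array([[ 3.37826729e-04, -3.09855995e-01,  9.50783439e-01,
        -1.43775666e+02],
       [ 9.99999895e-01, -1.89870944e-04, -4.17192104e-04,
         3.39288028e-01],
       [ 3.09795624e-04,  9.50783480e-01,  3.09855899e-01,
        -8.05236031e+01],
       [ 0.00000000e+00,  0.00000000e+00,  0.00000000e+00,
         1.00000000e+00]])}
```

View pics/top0.png

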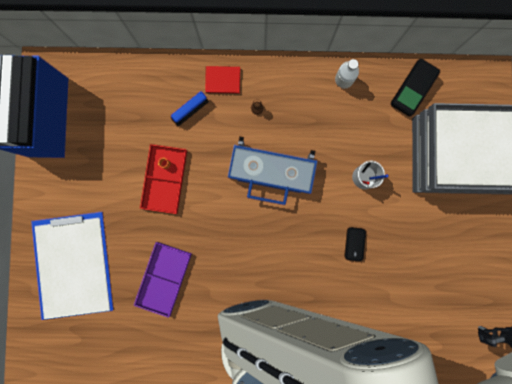

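View pics/side0.png

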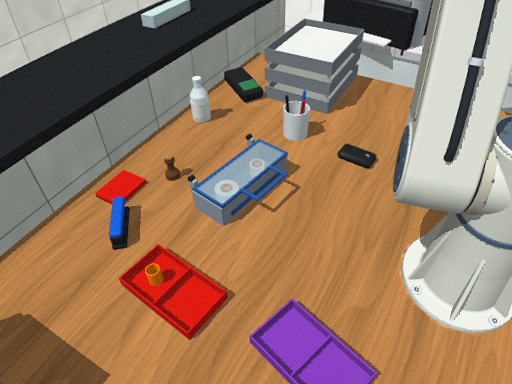

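View pics/wrist0.png

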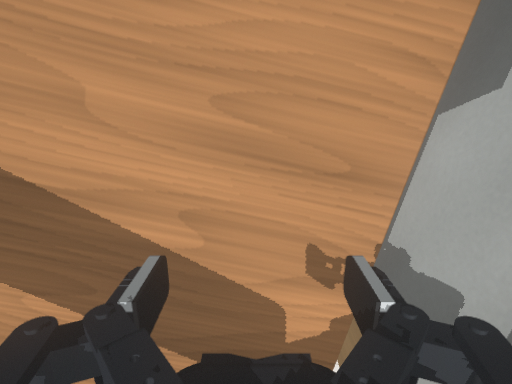

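```bash
cat > h.py <<'E'
import numpy as np, cv2
from rig import r,grab_frame,camera_params
from scipy.spatial.transform import Rotation as R
def K(p):
    f=192/np.tan(np.radians(p["vertical_fov"]/2)); return np.array([[f,0,p["cx"]],[0,f,p["cy"]],[0,0,1]]),np.array([p["k1"],0,0,0.])
def toolT():
    s=r.sense();T=np.eye(4);T[:3,:3]=R.from_euler('xyz',s["tcp_rot"]).as_matrix();T[:3,3]=s["eef_pos"];return T
def campose(n,T=None):
    p=camera_params(n)
    return p["pose"] if "pose" in p else (toolT() if T is None else T)@p["tool_from_camera"]
def rays(n,uv,T=None):
    k,d=K(camera_params(n));q=cv2.undistortPoints(np.array(uv,float).reshape(-1,1,2),k,d).reshape(-1,2)
    C=campose(n,T);return C[:3,3],np.c_[q,np.ones(len(q))]@C[:3,:3].T
def onplane(n,uv,z,T=None):
    o,d=rays(n,uv,T);return o+d*((z-o[2])/d[:,2])[:,None]
def proj(n,P,T=None):
    k,d=K(camera_params(n));C=np.linalg.inv(campose(n,T))
    return cv2.projectPoints(np.array(P,float).reshape(-1,1,3),cv2.Rodrigues(C[:3,:3])[0],C[:3,3],k,d)[0].reshape(-1,2)
def snap(n,f,scale=1,crop=None):
    T=toolT();im=grab_frame(n)[:,:,::-1];cv2.imwrite(f"pics/{f}_raw.png",im);np.save(f"pics/{f}_T.npy",T)
    c=im if crop is None else im[crop[1]:crop[3],crop[0]:crop[2]]
    cv2.imwrite(f"pics/{f}.png",cv2.resize(c,None,fx=scale,fy=scale,interpolation=cv2.INTER_CUBIC));return im
E
python3 - <<'E'
import cv2
a=cv2.imread("pics/top0.png")[130:220,130:330];cv2.imwrite("pics/top0c.png",cv2.resize(a,None,fx=4,fy=4,interpolation=cv2.INTER_CUBIC))
a=cv2.imread("pics/side0.png")[120:340,110:310];cv2.imwrite("pics/side0c.png",cv2.resize(a,None,fx=2.7,fy=2.7,interpolation=cv2.INTER_CUBIC))
E
```

```text
(no output)
```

View pics/top0c.png

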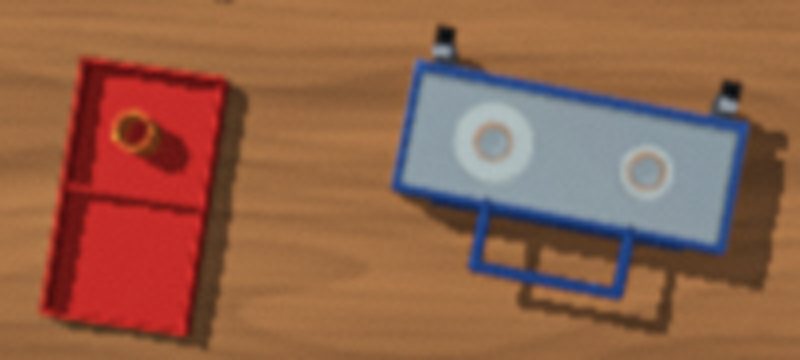

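View pics/side0c.png

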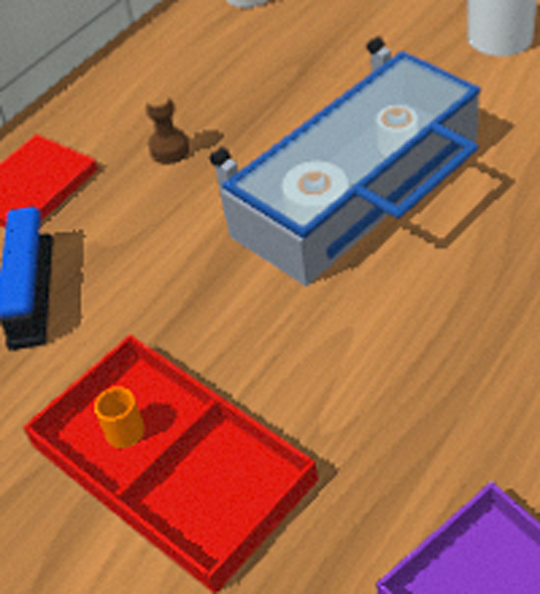

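Run:
```python
from h import *
np.set_printoptions(precision=1,suppress=True)
t=lambda a:[(130+u/4,130+v/4) for u,v in a]
s=lambda a:[(110+u/2.7,120+v/2.7) for u,v in a]
im=cv2.imread("pics/top0.png");hsv=cv2.cvtColor(im,cv2.COLOR_BGR2HSV)
m=cv2.inRange(hsv,(105,140,60),(125,255,255));m[:140]=0;m[:,:225]=0;m[:,325:]=0;m[210:]=0
c=max(cv2.findContours(m,0,2)[0],key=cv2.contourArea);print("blue bbox",cv2.boundingRect(c))
F=onplane("top",t([(418,62),(748,125),(724,250),(395,188)]),68);print("frame",F,F.mean(0),[np.linalg.norm(F[i]-F[i-1]) for i in range(4)])
e=F[0]-F[1];e2=F[3]-F[2];print("yaw",np.degrees([np.arctan2(-q[0],q[1]) for q in (e,e2)]))
B=onplane("top",t([(473,268),(620,295)]),66);print("bar",B,B.mean(0))
print("bar side",onplane("side",s([(398,211),(474,146)]),66))
print("rolls top thin,full",onplane("top",t([(647,172),(493,142)]),49))
print("rolls side",onplane("side",s([(398,118),(315,184)]),49))
T=onplane("top",t([(82,58),(228,78),(188,335),(42,315)]),28);print("tray",T,T.mean(0),[np.linalg.norm(T[i]-T[i-1]) for i in range(4)])
T=onplane("side",s([(131,339),(316,463),(214,585),(27,428)]),28);print("tray side",T,T.mean(0))
print("core",onplane("top",t([(135,130)]),44),onplane("side",s([(116,398)]),44))
print("mouse,cup,stapler,stamp",onplane("top",[(356,244),(370,176),(189,109),(257,108)],20))
```

```text
blue bbox (229, 146, 88, 58)
frame [[ 626.8   93.1   68. ]
 [ 583.4 -158.3   68. ]
 [ 488.1 -141.2   68. ]
 [ 530.3  108.3   68. ]] [557.2 -24.5  68. ] [np.float64(97.6874470505917), np.float64(255.11003597741976), np.float64(96.8874081965264), np.float64(253.04484748872767)]
yaw [-9.8 -9.6]
bar [[471.   48.1  66. ]
 [452.7 -63.3  66. ]] [461.8  -7.6  66. ]
bar side [[470.9  48.4  66. ]
 [450.4 -59.8  66. ]]
rolls top thin,full [[548.1 -83.5  49. ]
 [569.1  35.2  49. ]]
rolls side [[543.4 -79.   49. ]
 [564.6  39.8  49. ]]
tray [[631.7 358.6  28. ]
 [618.  243.7  28. ]
 [416.7 268.9  28. ]
 [430.  382.7  28. ]] [524.1 313.5  28. ] [np.float64(203.1048958810818), np.float64(115.70563687339578), np.float64(202.85839350171105), np.float64(114.65010238443436)]
tray side [[612.2 252.7  28. ]
 [413.6 275.8  28. ]
 [423.3 390.9  28. ]
 [627.4 361.1  28. ]] [519.1 320.1  28. ]
core [[573.8 311.8  44. ]] [[574.  311.3  44. ]]
mouse,cup,stapler,stamp [[ 333.5 -288.4   20. ]
 [ 546.5 -331.2   20. ]
 [ 748.7  242.6   20. ]
 [ 755.9   27.4   20. ]]
```

```bash
cat >> h.py <<'E'
def plan(targets,T0=None):
    """targets: list of (pos, Rmat, fingers)"""
    T0=toolT() if T0 is None else T0; out=[]
    for p,Rm,f in targets:
        d=T0[:3,:3].T@(np.array(p)-T0[:3,3]); rv=np.degrees(R.from_matrix(T0[:3,:3].T@Rm).as_rotvec())
        out+=[*np.round(d,0 if 0 else 1),*np.round(rv,1),f]
    print(", ".join(f"{v:g}" for v in out))
yaw=np.radians(-9.7);DX=np.array([np.cos(yaw),np.sin(yaw),0]);DY=np.array([-np.sin(yaw),np.cos(yaw),0]);DZ=np.array([0,0,1.])
DO=np.array([557.,-22.5,0])
def disp(x,y,z): return DO+x*DX+y*DY+z*DZ
def pose(phi,s=1):  # phi deg below horizontal along +DX, jaw in the vertical plane
    a=np.radians(phi);x=np.cos(a)*DX-np.sin(a)*DZ;y=s*(np.sin(a)*DX+np.cos(a)*DZ);return np.c_[x,y,np.cross(x,y)]
E
python3 - <<'E'
from h import *
np.set_printoptions(precision=2,suppress=True)
T=toolT();print(T)
print(r.sense()['clock'])
for s in(1,-1):
  p=disp(-98,0,66)+0
  Rm=pose(45,s)
  plan([(p-150*Rm[:,0],Rm,60)])
E
```

```text
[[  -0.      0.22   -0.97  139.23]
 [   0.     -0.97   -0.22 -608.93]
 [  -1.     -0.      0.    230.75]
 [   0.      0.      0.      1.  ]]
0.15
59.3, -556.8, -349.6, -63.8, 26.4, 39.6, 60
59.3, -556.8, -349.6, 105.9, 43.9, -29.2, 60
```

Run:
```python
from h import *
plan([([470,-10,230],pose(90),60)])
```

```text
1.3, -510.1, -456, -67.4, -0, 0.1, 60
```

Emit:
{"op": "drive_tool", "data": {
  "rows": [0, -38, -34, -6, 0, 0, 60, 0, -88, -79, -14, 0, 0, 60, 0, -132, -118, -22, 0, 0, 60, 0, -180, -160, -30, 0, 0, 60, 0, -225, -200, -38, 0, 0, 60, 0, -272, -242, -45, 0, 0, 60, 0, -320, -285, -52, 0, 0, 60, 0, -365, -325, -58, 0, 0, 60, 0, -412, -367, -63, 0, 0, 60, 0, -455, -407, -67, 0, 0, 60]
}}

```text
clock: 1.4
eef_pos: [435.2, -72.6, 231.4]
tcp_rot: [2.959, 1.57, 1.215]
contact_force: [1.4, -0.4, -0.1]
opening: 0.599
```

Emit:
{"op": "drive_tool", "data": {
  "rows": [0, -50, -50, 0, 0, 0, 60, 0, -55, -55, 0, 0, 0, 60, 0, -55, -55, 0, 0, 0, 60]
}}

```text
clock: 1.78
eef_pos: [390.3, -8.5, 231.6]
tcp_rot: [2.318, 1.57, 0.576]
contact_force: [0.5, -0.4, 0.1]
opening: 0.6
```

Run:
```python
from h import *
im=snap("wrist","w1",1.5)
s=r.sense();print(s)
```

```text
{'clock': 1.825, 'qpos': array([-2.76787702e-02, -2.77453758e-02,  2.09638463e+00,  5.48877206e-04,
        1.07135531e+00,  1.44804902e-01]), 'qvel': array([-0.02729591,  0.0130868 , -0.01649429, -0.00255067, -0.00129755,
       -0.00309197]), 'joint_efforts': array([  1.17970582, -30.88215351, -31.56391025,   0.10201536,
         0.13383635,   0.11286476]), 'eef_pos': array([391.04746495,  -9.16071595, 231.73908935]), 'tcp_rot': array([2.00868988, 1.56912712, 0.26514739]), 'contact_force': array([ 0.8339581 , -0.24069267,  0.1051926 ]), 'wrist_torque': array([-0.02199384, -0.02446461, -0.00225053]), 'opening': 0.5980668010565913}
```

View pics/w1.png

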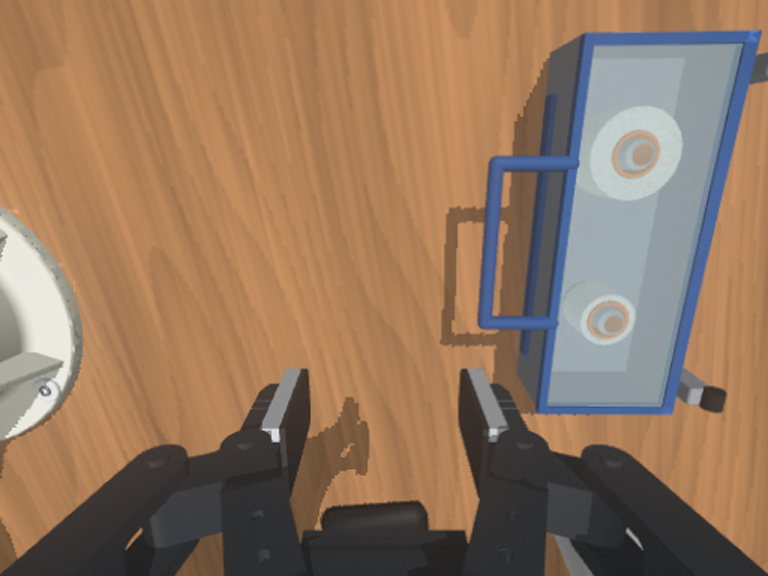

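Run:
```python
from h import *
np.set_printoptions(precision=1,suppress=True)
T=np.load("pics/w1_T.npy");q=lambda a:np.array(a)/1.5
B=onplane("wrist",q([(494,163),(486,323)]),66,T);print("bar",B,B.mean(0),np.linalg.norm(B[0]-B[1]))
F=onplane("wrist",q([(584,33),(757,33),(673,412),(538,412)]),67,T);print(F,F.mean(0),[np.linalg.norm(F[i]-F[i-1]) for i in range(4)])
e=F[0]-F[3];e2=F[1]-F[2];b=B[0]-B[1];print("yaw",np.degrees([np.arctan2(-v[0],v[1]) for v in (e,e2,b)]))
RL=onplane("wrist",q([(607,320),(636,153)]),49,T);print("rolls",RL,np.linalg.norm(RL[0]-RL[1]),RL.mean(0),)
v=RL[1]-RL[0];print(np.degrees(np.arctan2(-v[0],v[1])))
print("model: bar",disp(-98,0,66),"thin",disp(0,-60,49))
```

```text
bar [[474.1  48.4  66. ]
 [457.7 -61.7  66. ]] [465.9  -6.7  66. ] 111.28378920351165
[[ 532.9  112.5   67. ]
 [ 631.8   93.9   67. ]
 [ 590.4 -158.4   67. ]
 [ 489.2 -141.3   67. ]] [561.1 -23.3  67. ] [np.float64(257.58405553602887), np.float64(100.61076094150353), np.float64(255.62726348577226), np.float64(102.58115282697317)]
yaw [-9.8 -9.3 -8.5]
rolls [[551.2 -82.2  49. ]
 [572.7  36.8  49. ]] 120.8556979113928 [562.  -22.7  49. ]
-10.255770557742437
model: bar [460.4  -6.   66. ] thin [546.9 -81.6  49. ]
```

```bash
sed -i 's/^DO=.*/DO=np.array([560.,-22.7,0])/' h.py
python3 - <<'E'
from h import *
b=disp(-98,0,66);Rm=pose(45);x=Rm[:,0];print(b-80*x)
plan([(b-80*x,Rm,40),(b+14*x,Rm,40)])
E
```

```text
[407.64125145   3.34315783 122.56854249]
109.2, 14, -15.1, -0.2, 0, 44.9, 40, 175.8, 80.4, -15.3, -0.2, 0, 44.9, 40
```

Emit:
{"op": "drive_tool", "data": {
  "rows": [15, 2, -3, 0, 0, 8, 40, 38, 5, -6, 0, 0, 17, 40, 62, 8, -9, 0, 0, 26, 40, 86, 11, -12, 0, 0, 35, 40, 103, 13, -15, 0, 0, 42, 40, 109, 14, -15, 0, 0, 45, 40, 109, 14, -15, 0, 0, 45, 40]
}}

```text
clock: 2.7
eef_pos: [393.4, 0.4, 189.1]
tcp_rot: [1.584, 0.856, -0.166]
contact_force: [14.3, -5.2, 13.3]
opening: 0.401
```

Run:
```python
from h import *
im=snap("wrist","w2",1.5);snap("side","s2",2,(150,100,450,300))
s=r.sense();print(s)
b=disp(-98,0,66);Rm=pose(45);x=Rm[:,0]
print(proj("wrist",[b,b+55*DY,b-55*DY])*1.5)
plan([(b+14*x,Rm,40)])
```

```text
{'clock': 2.8, 'qpos': array([ 0.20690686, -0.21295071,  2.60535427, -1.29191677,  0.25091623,
        1.58317251]), 'qvel': array([-0.01051661,  0.04126528, -0.06226558, -0.09982323,  0.03339553,
       -0.26164634]), 'joint_efforts': array([  0.7340578 , -12.32916355, -26.66701734,  -0.23825996,
        -0.50018208,   3.26247342]), 'eef_pos': array([3.91008218e+02, 2.47462500e-02, 1.88446054e+02]), 'tcp_rot': array([ 1.58286252,  0.8569674 , -0.16626876]), 'contact_force': array([ 0.61254574, -0.18274058,  0.19202505]), 'wrist_torque': array([6.12381414e-02, 3.36244773e-01, 1.93535578e-04]), 'opening': 0.398461044894867}
[[341.23589017 269.96462707]
 [337.58546622 181.25142614]
 [344.41606305 348.78032462]]
153.9, -24.5, -5.5, -0.6, -0.1, 4.1, 40
```

View pics/w2.png

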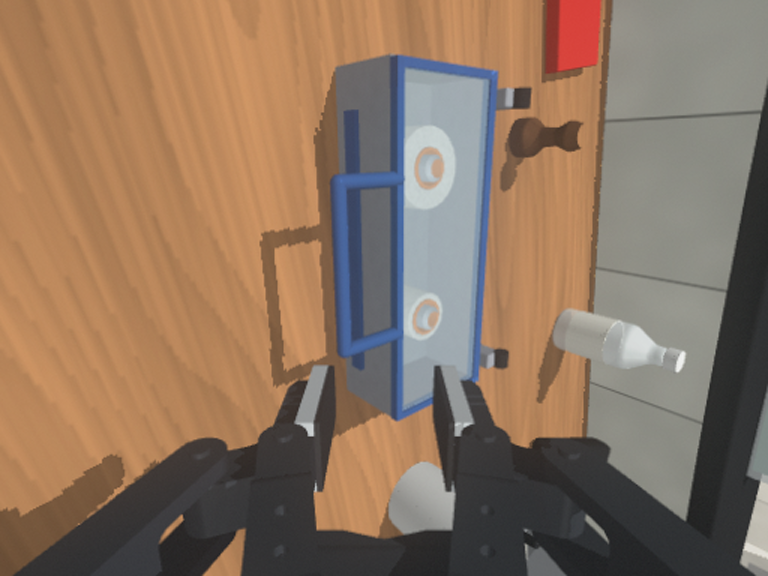

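View pics/s2.png

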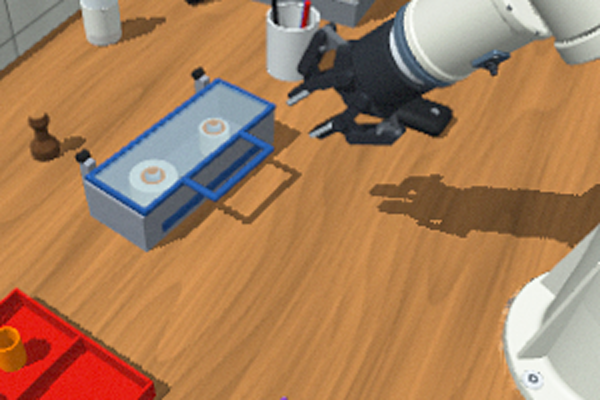

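Run:
```python
from h import *
b=disp(-98,0,66);Rm=pose(80);x=Rm[:,0];print(b-60*x)
plan([(b-60*x,Rm,40)])
```

```text
[453.13112336  -4.43256838 125.08846518]
88.5, 5.3, -6, -0.5, -0.3, -30.9, 40
```

Emit:
{"op": "drive_tool", "data": {
  "rows": [5, 0, 0, 0, 0, -7, 40, 12, 0, 0, 0, 0, -15, 40, 20, 2, -2, 0, 0, -24, 40, 40, 3, -3, 0, 0, -31, 40, 65, 4, -5, 0, 0, -31, 40, 82, 5, -6, 0, 0, -31, 40, 88, 5, -6, 0, 0, -31, 40, 88, 5, -6, 0, 0, -31, 40]
}}

```text
clock: 3.8
eef_pos: [452.2, -5.1, 124.8]
tcp_rot: [1.608, 1.399, -0.137]
contact_force: [-0.4, 0.4, -0.2]
opening: 0.4
```

Run:
```python
from h import *
im=snap("wrist","w3",1.5)
s=r.sense();print(s['qpos'],s['eef_pos'],s['clock'],s['contact_force'])
b=disp(-98,0,66);Rm=pose(80);x=Rm[:,0]
print(proj("wrist",[b,b+55*DY,b-55*DY])*1.5)
plan([(b+14*x,Rm,40)])
```

```text
[ 0.00413655  0.15500413  2.20645988 -0.04150108  0.60987749  0.21019254] [452.00609534  -4.77409391 125.15550612] 3.85 [ 0.01364997 -0.42588971  0.47067628]
[[383.6740871  322.97197461]
 [382.96606537 206.49389519]
 [384.28190572 423.00483138]]
74.2, 1.2, -0.1, -0.3, -0.3, 0.1, 40
```

View pics/w3.png

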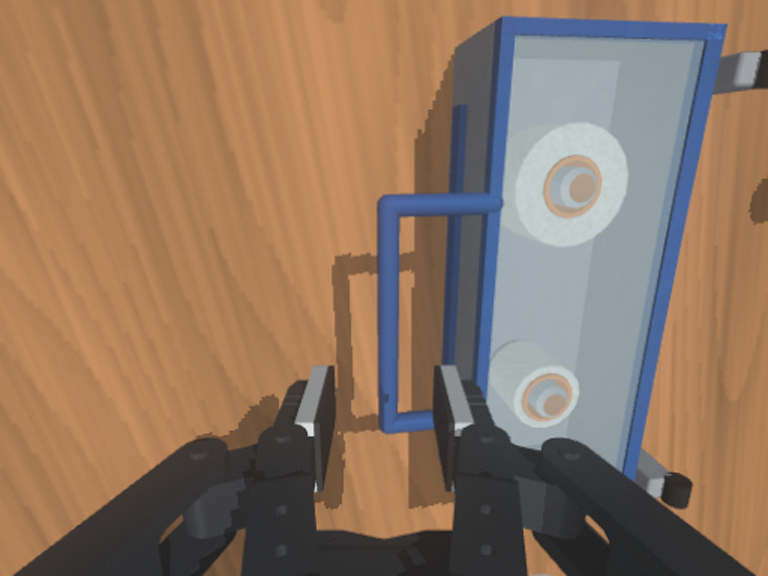

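Emit:
{"op": "drive_tool", "data": {
  "rows": [25, 2, 0, 0, 0, 0, 40, 50, 4, 0, 0, 0, 0, 40, 68, 4, 0, 0, 0, 0, 40, 74, 4, 0, 0, 0, 0, 40, 74, 4, 0, 0, 0, 0, 20, 74, 4, 0, 0, 0, 0, 0, 74, 4, 0, 0, 0, 0, 0, 74, 4, 0, 0, 0, 0, 0, 74, 4, 0, 0, 0, 0, 0],
  "newtons": 35
}}

```text
clock: 4.97
eef_pos: [466.5, -6.9, 53.3]
tcp_rot: [1.609, 1.401, -0.136]
contact_force: [-6.7, 3.2, 2.4]
opening: 0.099
```

```bash
sed -i 's/^DO=.*/DO=np.array([562.3,-22.9,0])/' h.py
python3 - <<'E'
from h import *
im=snap("wrist","w4",1.5);snap("side","s4",2,(150,100,450,300))
s=r.sense();print(s['qpos'],s['eef_pos'],s['tcp_rot'],s['clock'],s['contact_force'],s['opening'])
E
```

```text
[-1.34433856e-03  3.22357305e-01  2.22282794e+00 -5.44305447e-02
  4.28948283e-01  2.20115292e-01] [466.49702507  -6.88150527  53.22894251] [ 1.60878585  1.40127411 -0.13586795] 5.075 [-5.58230774  4.3106485   1.72960581] 0.0998204575590486
```

View pics/w4.png

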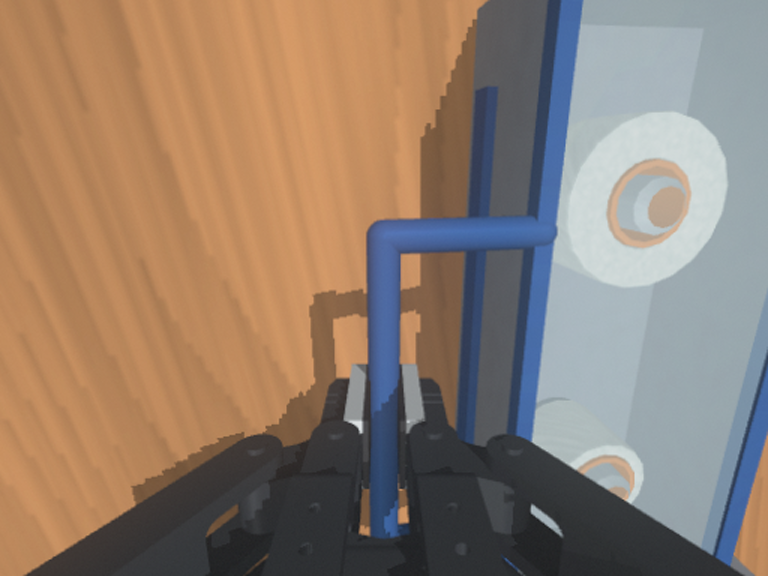

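View pics/s4.png

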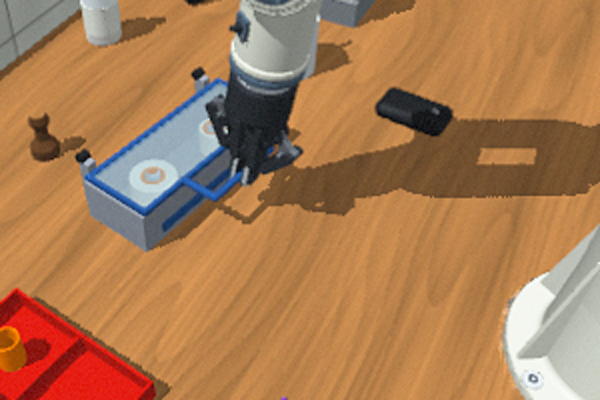

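```bash
cat >> h.py <<'E'
BAR0=np.array([464.2,-6.4,66.]); HINGE=BAR0+148*DX
def arc(th,f=0,t=13):
    b=HINGE+148*(-np.cos(th)*DX+np.sin(th)*DZ); Rm=pose(80+25*th/2.05); return (b+t*Rm[:,0],Rm,f)
E
python3 - <<'E'
from h import *
for th in [.05,.13,.22,.31,.4,.49,.58,.67,.76,.85]: plan([arc(th)])
E
```

```text
-7.2, 1.2, -0.1, -0.3, -0.3, -0.3, 0
-18.7, 4, -0.2, -0.3, -0.3, -1.3, 0
-31.2, 8.3, -0.3, -0.3, -0.3, -2.4, 0
-43.3, 13.6, -0.4, -0.3, -0.3, -3.5, 0
-54.9, 20, -0.5, -0.3, -0.3, -4.6, 0
-65.8, 27.5, -0.6, -0.3, -0.3, -5.7, 0
-75.9, 35.8, -0.7, -0.3, -0.3, -6.8, 0
-85.3, 45.1, -0.8, -0.3, -0.3, -7.9, 0
-93.8, 55.1, -0.9, -0.3, -0.3, -9, 0
-101.3, 65.9, -1, -0.3, -0.3, -10.1, 0
```

Emit:
{"op": "drive_tool", "data": {
  "rows": [-7, 1, 0, 0, 0, -0.3, 0, -19, 4, 0, 0, 0, -1.3, 0, -31, 8, 0, 0, 0, -2.4, 0, -43, 14, 0, 0, 0, -3.5, 0, -55, 20, 0, 0, 0, -4.6, 0, -66, 27, 0, 0, 0, -5.7, 0, -76, 36, 0, 0, 0, -6.8, 0, -85, 45, 0, 0, 0, -7.9, 0, -94, 55, 0, 0, 0, -9, 0, -101, 66, -1, 0, 0, -10, 0]
}}

```text
clock: 6.32
eef_pos: [511.8, -14.6, 165.3]
tcp_rot: [-2.144, 1.559, 2.395]
contact_force: [-9.5, -0.5, 6.8]
opening: 0.097
```

Run:
```python
from h import *
snap("side","s5",2,(150,100,450,300))
s=r.sense();print(s['qpos'],s['eef_pos'],s['tcp_rot'],s['clock'],s['contact_force'],s['opening'],arc(.85)[0])
for th in [.92,1.0,1.09,1.18,1.27,1.36,1.45,1.52,1.58,1.64]: plan([arc(th)])
```

```text
[-0.03676901  0.2614701   1.92608468  0.00878119  0.96215865  0.1309141 ] [513.26950139 -14.90934266 166.48906955] [-2.16161962  1.55995407  2.37803634] 6.375 [-12.66690179   0.56341132  13.52110772] 0.09760780615372762 [513.72123505 -14.86481973 164.18976498]
-4.3, 8.2, -0.2, -0.2, -0.3, -0.7, 0
-11.2, 17.6, -0.2, -0.2, -0.4, -1.7, 0
-18, 28.8, -0.3, -0.2, -0.4, -2.8, 0
-23.8, 40.6, -0.4, -0.2, -0.4, -3.9, 0
-28.4, 52.9, -0.5, -0.2, -0.4, -5, 0
-31.9, 65.5, -0.5, -0.2, -0.4, -6.1, 0
-34.3, 78.3, -0.6, -0.2, -0.4, -7.2, 0
-35.3, 88.4, -0.6, -0.2, -0.4, -8, 0
-35.5, 97.1, -0.7, -0.2, -0.4, -8.8, 0
-35.3, 105.9, -0.7, -0.2, -0.4, -9.5, 0
```

View pics/s5.png

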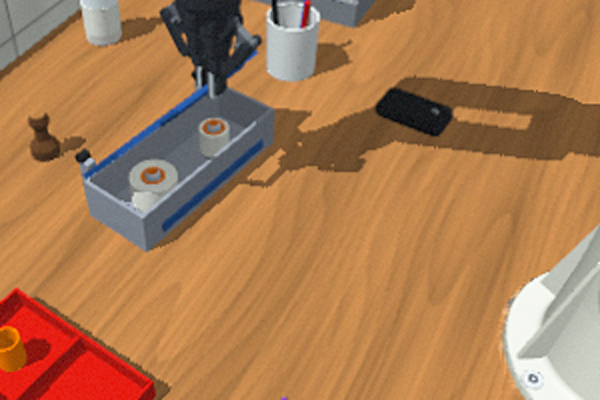

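```bash
sed -i 's/b=HINGE+148/b=HINGE+149.5/' h.py
python3 - <<'E'
from h import *
for th in [.92,1.0,1.09,1.18,1.27,1.36,1.45,1.52,1.58,1.64]: plan([arc(th)])
E
```

```text
-5.5, 7.3, -0.2, -0.2, -0.3, -0.7, 0
-12.5, 16.8, -0.3, -0.2, -0.4, -1.7, 0
-19.3, 28.1, -0.3, -0.2, -0.4, -2.8, 0
-25.1, 40, -0.4, -0.2, -0.4, -3.9, 0
-29.8, 52.4, -0.5, -0.2, -0.4, -5, 0
-33.4, 65.1, -0.5, -0.2, -0.4, -6.1, 0
-35.7, 78.1, -0.6, -0.2, -0.4, -7.2, 0
-36.8, 88.3, -0.6, -0.2, -0.4, -8, 0
-37, 97.1, -0.7, -0.2, -0.4, -8.8, 0
-36.8, 106, -0.7, -0.2, -0.4, -9.5, 0
```

Emit:
{"op": "drive_tool", "data": {
  "rows": [-5, 7, 0, 0, 0, -0.7, 0, -12, 17, 0, 0, 0, -1.7, 0, -19, 28, 0, 0, 0, -2.8, 0, -25, 40, 0, 0, 0, -3.9, 0, -30, 52, 0, 0, 0, -5, 0, -33, 65, 0, 0, 0, -6, 0, -36, 78, 0, 0, 0, -7, 0, -37, 88, 0, 0, 0, -8, 0, -37, 97, 0, 0, 0, -9, 0, -37, 106, -1, 0, 0, -9.5, 0]
}}

```text
clock: 7.62
eef_pos: [618.8, -33.2, 203.7]
tcp_rot: [-1.599, 1.396, 2.941]
contact_force: [-1.3, -5.8, 5.8]
opening: 0.099
```

Run:
```python
from h import *
s=r.sense();print(s['eef_pos'],s['tcp_rot'],s['clock'],s['contact_force'],s['opening'],arc(1.64)[0])
for th in [1.68,1.74,1.8,1.85,1.9,1.95,2.0,2.05]: plan([arc(th)])
```

```text
[618.77721281 -33.24522161 203.70776891] [-1.59893004  1.39645527  2.94143734] 7.625 [-1.29981789 -5.80904013  5.81307936] 0.09873972282643584 [618.04886041 -32.69786731 202.33965322]
1, 5.3, -0.4, -0.1, -0.3, -0.5, 0
0.7, 14.1, -0.4, -0.1, -0.3, -1.2, 0
0.9, 22.9, -0.5, -0.1, -0.3, -2, 0
1.5, 30.2, -0.5, -0.1, -0.3, -2.6, 0
2.4, 37.5, -0.5, -0.1, -0.3, -3.2, 0
3.8, 44.7, -0.5, -0.1, -0.3, -3.8, 0
5.5, 51.8, -0.5, -0.1, -0.3, -4.4, 0
7.5, 58.9, -0.5, -0.1, -0.3, -5, 0
```

Emit:
{"op": "drive_tool", "data": {
  "rows": [0, 6, 0, 0, 0, -0.5, 0, 0, 14, 0, 0, 0, -1.2, 0, 0, 22, 0, 0, 0, -2, 0, 1, 30, 0, 0, 0, -2.6, 0, 2, 37, 0, 0, 0, -3.2, 0, 3, 44, 0, 0, 0, -3.8, 0, 5, 51, 0, 0, 0, -4.4, 0, 6, 56, 0, 0, 0, -5, 0, 7, 59, 0, 0, 0, -5, 0, 7, 59, 0, 0, 0, -5, 0]
}}

```text
clock: 8.88
eef_pos: [674.4, -43.0, 186.7]
tcp_rot: [-1.589, 1.308, 2.952]
contact_force: [-1.7, -1.9, 5.2]
opening: 0.099
```

Run:
```python
from h import *
snap("side","s6",2,(150,60,450,300));im=snap("wrist","w6",1.5)
s=r.sense();print(s['eef_pos'],s['tcp_rot'],s['clock'],s['contact_force'],s['opening'],arc(2.05)[0])
```

```text
[674.40660523 -43.01702106 186.65457368] [-1.5885553   1.30809955  2.95200042] 8.975 [-1.24481619 -2.46308777  3.53171072] 0.10013109957800845 [674.71247086 -42.38355562 186.10363837]
```

View pics/s6.png

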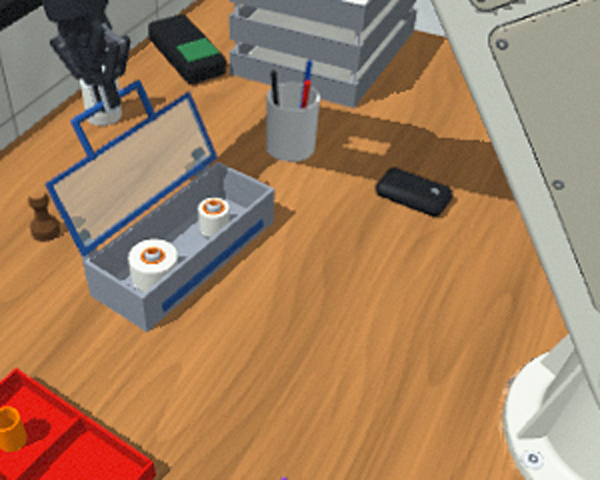

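View pics/w6.png

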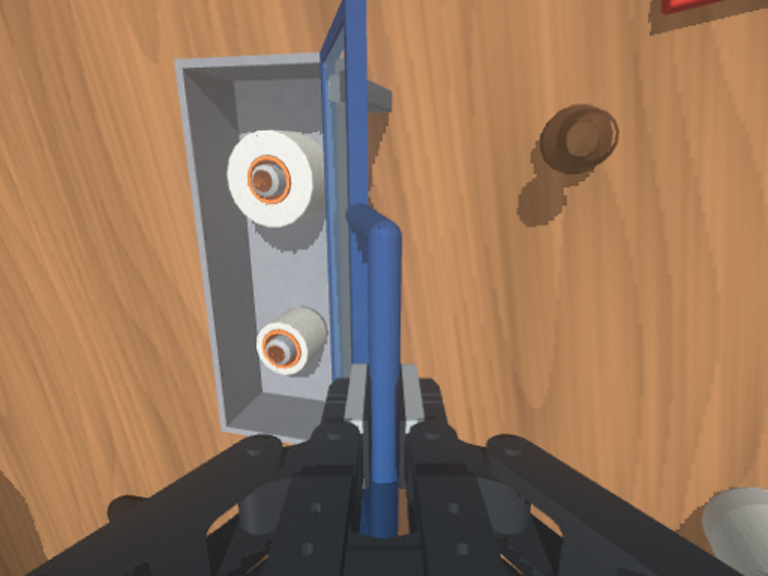

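Emit:
{"op": "drive_tool", "data": {
  "rows": [0, 2, 0, 0, 0, 0, 0, 1, 4, 0, 0, 0, 0, 0, 1, 6, 0, 0, 0, 0, 0, 1, 6, 0, 0, 0, 0, 0]
}}

```text
clock: 9.48
eef_pos: [674.8, -43.1, 186.3]
tcp_rot: [-1.587, 1.296, 2.954]
contact_force: [-23.0, 1.4, 25.5]
opening: 0.094
```

Run:
```python
from h import *
np.set_printoptions(precision=1,suppress=True)
s=r.sense();print(s['eef_pos'],s['clock'],s['contact_force'])
T=toolT();b=T[:3,3]-13*T[:3,0];d=b-HINGE;print("theta",np.arctan2(d[2],-(d@DX)),np.hypot(d[2],d@DX))
T=np.load("pics/w6_T.npy");q=lambda a:np.array(a)/1.5
RL=onplane("wrist",q([(285,342),(270,178)]),49,T);print("rolls",RL,np.linalg.norm(RL[0]-RL[1]),RL.mean(0))
print(np.array([disp(0,-60,49),disp(0,60,49)]))
t=lambda p:(150+p[0]/2,60+p[1]/2)
print(onplane("side",[t((212,207)),t((153,257))],49))
```

```text
[674.8 -43.1 186.3] 9.475 [-23.    1.4  25.5]
theta 2.0514571334133134 149.82433940240045
rolls [[556.6 -76.8  49. ]
 [574.   37.   49. ]] 115.16933837496285 [565.3 -19.9  49. ]
[[552.2 -82.   49. ]
 [572.4  36.2  49. ]]
[[547.1 -77.9  49. ]
 [564.3  41.1  49. ]]
```

Emit:
{"op": "drive_tool", "data": {
  "rows": [0, -3, 0, 0, 0, 0, 10, 0, -3, 0, 0, 0, 0, 25, 0, -3, 0, 0, 0, 0, 40, 0, -3, 0, 0, 0, 0, 40, -15, -3, 0, 0, 0, 0, 40, -40, -3, 0, 0, 0, 0, 40, -70, -3, 0, 0, 0, 0, 40, -85, -3, 0, 0, 0, 0, 40]
}}

```text
clock: 10.48
eef_pos: [695.8, -47.1, 271.5]
tcp_rot: [-1.588, 1.3, 2.953]
contact_force: [-0.4, 0.1, -0.0]
opening: 0.398
```

```bash
cat >> h.py <<'E'
RG=np.c_[-DZ,DY,DX]
E
sed -i 's/^DO=.*/DO=np.array([560.8,-22.6,0])/' h.py
python3 - <<'E'
from h import *
snap("side","s7",2,(150,60,450,300))
s=r.sense();print(s['eef_pos'],s['qpos'],s['clock'],s['contact_force'],s['opening'])
p=disp(0,-60,150);p[2]=255;plan([(p,RG,66)])
p[2]=130;print(p);plan([(p,RG,66)])
E
```

```text
[696.33807886 -47.13069901 272.64778972] [-0.08356817  0.59408958  1.19002657  0.02822802  1.6259196   0.08575699] 10.525 [0.044051   0.69292942 1.50519369] 0.39457510888593594
53.4, -128, 59.1, -89.5, -12.4, 11.9, 66
[550.69063723 -81.74220815 130.        ]
173.9, -94.6, 59.7, -89.5, -12.4, 11.9, 66
```

View pics/s7.png

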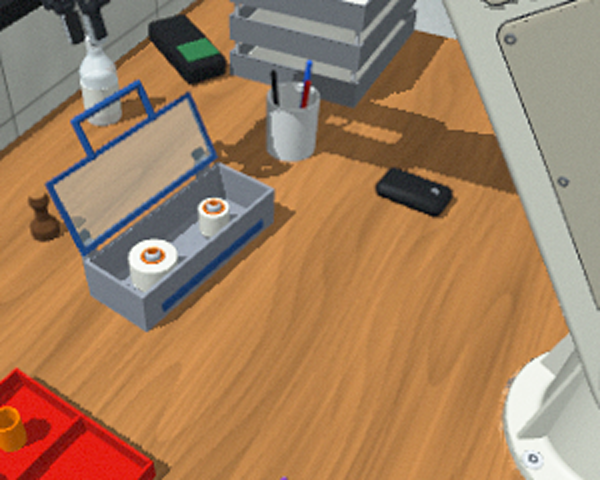

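Emit:
{"op": "drive_tool", "data": {
  "rows": [0, -15, 6, -10, -1, 1, 66, 0, -32, 14, -20, -3, 3, 66, 5, -50, 22, -30, -4, 4, 66, 10, -66, 30, -40, -6, 5, 66, 20, -83, 38, -50, -7, 7, 66, 30, -98, 45, -60, -8, 8, 66, 38, -110, 51, -70, -10, 9, 66, 46, -120, 56, -80, -11, 10.5, 66, 53, -128, 59, -89.5, -12.4, 11.9, 66, 53, -128, 59, -89.5, -12.4, 11.9, 66]
}}

```text
clock: 11.78
eef_pos: [549.5, -81.8, 255.0]
tcp_rot: [-2.713, 1.57, -2.884]
contact_force: [0.6, -0.7, 0.2]
opening: 0.66
```

Run:
```python
from h import *
im=snap("wrist","w8",1.5)
s=r.sense();print(s['eef_pos'],s['qpos'],s['clock'],s['opening'])
c=disp(0,-60,49)
print(proj("wrist",[c,disp(0,-60,56),disp(0,60,49)])*1.5)
p=disp(0,-60,110);plan([(p,RG,66)])
```

```text
[550.39304995 -81.74845727 255.33467578] [-1.49672015e-01  2.23881860e-01  1.75506254e+00 -8.36888282e-04
  1.16316085e+00 -1.54605601e+00] 11.825 0.6585403188681063
[[383.61733094 253.87116823]
 [383.61794901 255.89455254]
 [537.44182887 252.98351954]]
145.3, 0.2, 0.4, -0.3, -0, 0, 66
```

View pics/w8.png

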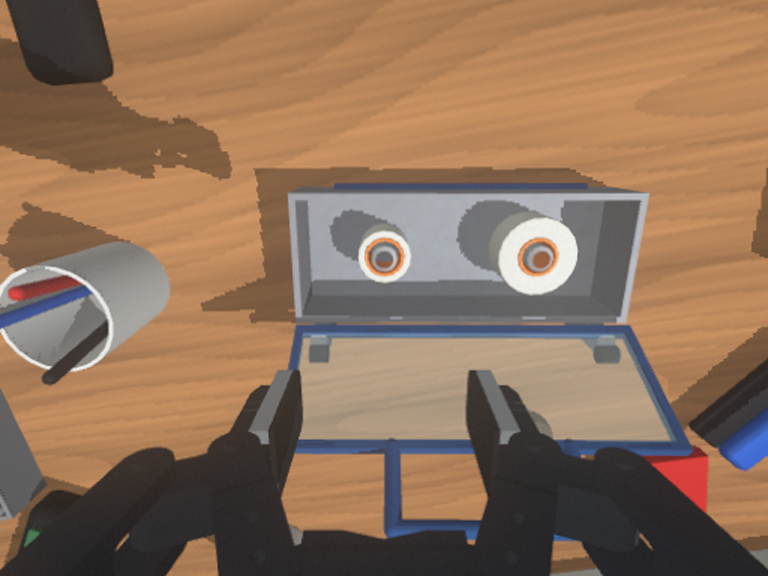

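Emit:
{"op": "drive_tool", "data": {
  "rows": [40, 0, 2, 0, 0, 0, 66, 90, 0, 2, 0, 0, 0, 66, 130, 0, 2, 0, 0, 0, 66, 145, 0, 2, 0, 0, 0, 66, 145, 0, 2, 0, 0, 0, 66]
}}

```text
clock: 12.45
eef_pos: [552.5, -82.0, 109.9]
tcp_rot: [-2.703, 1.569, -2.879]
contact_force: [-0.3, -0.2, 0.4]
opening: 0.658
```

Run:
```python
from h import *
im=snap("wrist","w9",1.5)
s=r.sense();print(s['eef_pos'],s['clock'],s['opening'])
c=disp(0,-60,49)+2*DX
print(proj("wrist",[c,disp(0,-60,56)+2*DX])*1.5)
p=disp(2,-60,14);plan([(p,RG,66)])
```

```text
[553.2258303  -82.21345027 111.0508761 ] 12.5 0.6646677576310235
[[383.59344318 318.46830175]
 [383.59287389 323.81571568]]
97.1, 0.1, -0.6, -0.3, 0, 0, 66
```

View pics/w9.png

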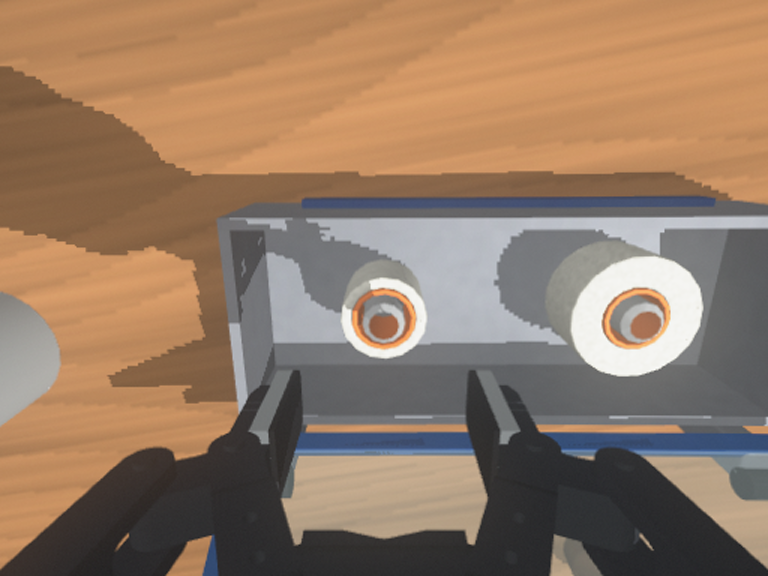

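Emit:
{"op": "drive_tool", "data": {
  "rows": [25, 0, 0, 0, 0, 0, 66, 55, 0, 0, 0, 0, 0, 66, 80, 0, 0, 0, 0, 0, 66, 94, 0, 0, 0, 0, 0, 66, 97, 0, 0, 0, 0, 0, 66, 97, 0, 0, 0, 0, 0, 50, 97, 0, 0, 0, 0, 0, 40, 97, 0, 0, 0, 0, 0, 30, 97, 0, 0, 0, 0, 0, 30, 97, 0, 0, 0, 0, 0, 30],
  "newtons": 25
}}

```text
clock: 13.75
eef_pos: [554.1, -82.4, 15.1]
tcp_rot: [-0.387, 1.569, -0.562]
contact_force: [-1.5, 0.7, 6.7]
opening: 0.485
```

Run:
```python
from h import *
im=snap("wrist","w10",1.5)
s=r.sense();print(s['eef_pos'],s['clock'],s['opening'],s['contact_force'])
```

```text
[554.01723175 -82.39864787  15.0944089 ] 13.8 0.48333646556037174 [-1.44325685 -0.37852676  6.56835663]
```

View pics/w10.png

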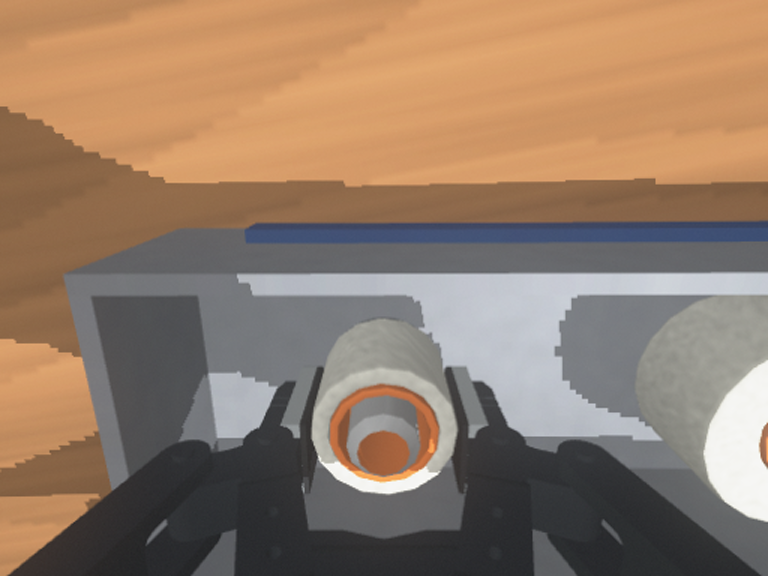

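Emit:
{"op": "drive_tool", "data": {
  "rows": [-6, 0, 0, 0, 0, 0, 30, -18, 0, 0, 0, 0, 0, 30, -32, 0, 0, 0, 0, 0, 30, -48, 0, 0, 0, 0, 0, 30, -65, 0, 0, 0, 0, 0, 30, -82, 0, 0, 0, 0, 0, 30, -98, 0, 0, 0, 0, 0, 30, -108, 0, 0, 0, 0, 0, 30, -110, 0, 0, 0, 0, 0, 30]
}}

```text
clock: 14.92
eef_pos: [554.2, -82.3, 125.9]
tcp_rot: [-0.243, 1.568, -0.418]
contact_force: [0.2, -1.2, -1.3]
opening: 0.476
```

Run:
```python
from h import *
im=snap("wrist","w11",1.5);snap("top","t11",4,(130,120,330,230));snap("side","s11",2,(110,60,410,350))
s=r.sense();print(s['eef_pos'],s['clock'],s['opening'],s['contact_force'])
```

```text
[553.56816543 -82.23198917 124.73321903] 15.075 0.48422258697694504 [-0.11763374  1.18517962 -0.21924836]
```

View pics/w11.png

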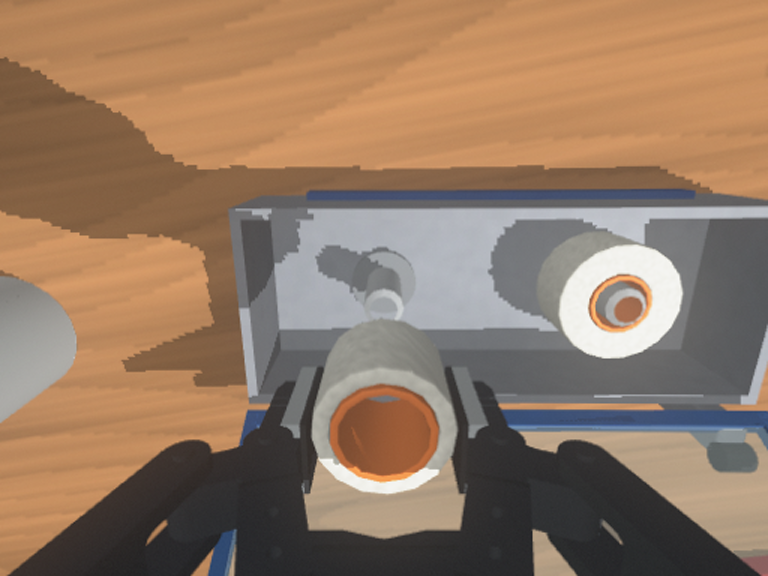

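View pics/s11.png

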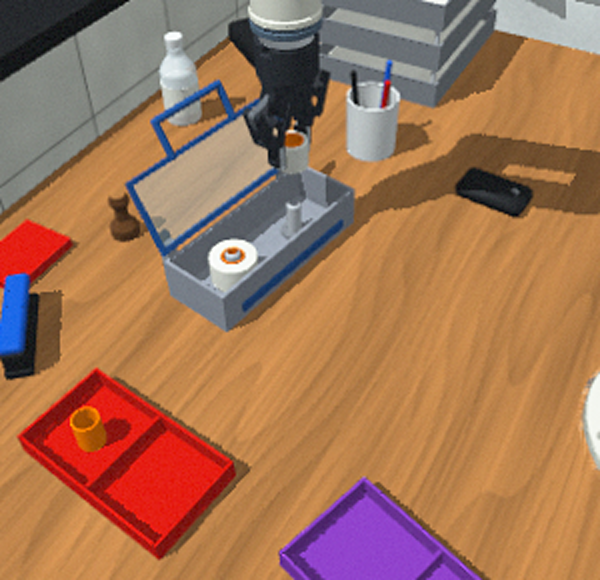

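View pics/t11.png

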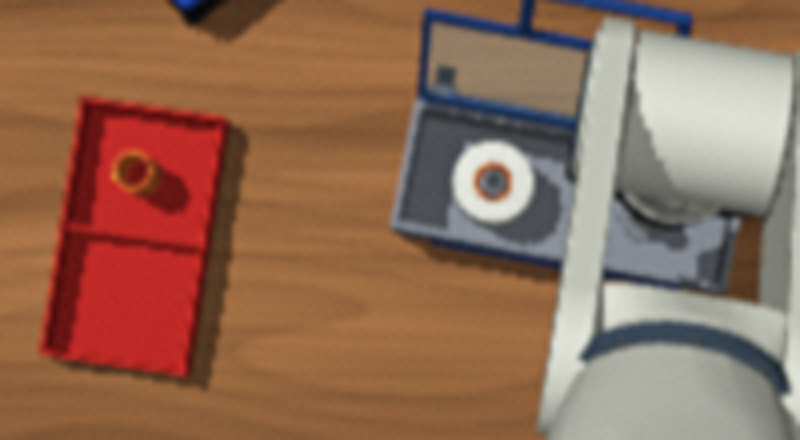

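```bash
cat >> h.py <<'E'
ty=np.radians(-6.9);TX=np.array([np.cos(ty),np.sin(ty),0]);TY=np.array([-np.sin(ty),np.cos(ty),0]);RT=np.c_[-DZ,TY,TX];TF=np.array([477.9,321.4,0])
E
python3 - <<'E'
from h import *
plan([(TF+125*DZ,RT,30)])
E
```

```text
-0.8, 384.3, -144.8, -3.1, 0.1, 0, 30
```

Emit:
{"op": "drive_tool", "data": {
  "rows": [0, 15, -6, 0, 0, 0, 30, 0, 48, -18, 0, 0, 0, 30, 0, 93, -35, 0, 0, 0, 30, 0, 142, -54, -1, 0, 0, 30, 0, 192, -73, -1, 0, 0, 30, 0, 242, -92, -2, 0, 0, 30, 0, 292, -110, -2, 0, 0, 30, 0, 335, -126, -3, 0, 0, 30, 0, 367, -138, -3, 0, 0, 30, 0, 384, -145, -3, 0, 0, 30]
}}

```text
clock: 16.32
eef_pos: [476.3, 323.1, 123.7]
tcp_rot: [-1.248, 1.569, -1.369]
contact_force: [-0.2, -0.5, -0.2]
opening: 0.478
```

Emit:
{"op": "drive_tool", "data": {
  "rows": [0, 0, 0, 0, 0, 0, 30]
}}

```text
clock: 16.45
eef_pos: [475.6, 323.7, 123.3]
tcp_rot: [-1.586, 1.569, -1.705]
contact_force: [0.1, -0.2, -0.4]
opening: 0.481
```

Run:
```python
from h import *
im=snap("wrist","w12",1.5)
s=r.sense();print(s['eef_pos'],s['clock'],s['opening'],s['contact_force'])
c=TF+28*DZ
print(proj("wrist",[c+a*TX+b*TY for a,b in((-51.5,-57.5),(-51.5,57.5),(51,57.5),(51,-57.5))])*1.5)
```

```text
[475.63792294 322.96303115 123.25225305] 16.5 0.4849521742402463 [ 0.49875925  0.31846319 -0.60042889]
[[270.16958004 207.82655078]
 [492.73016467 207.91706599]
 [479.6659793  384.56594541]
 [283.68068659 384.40865049]]
```

View pics/w12.png

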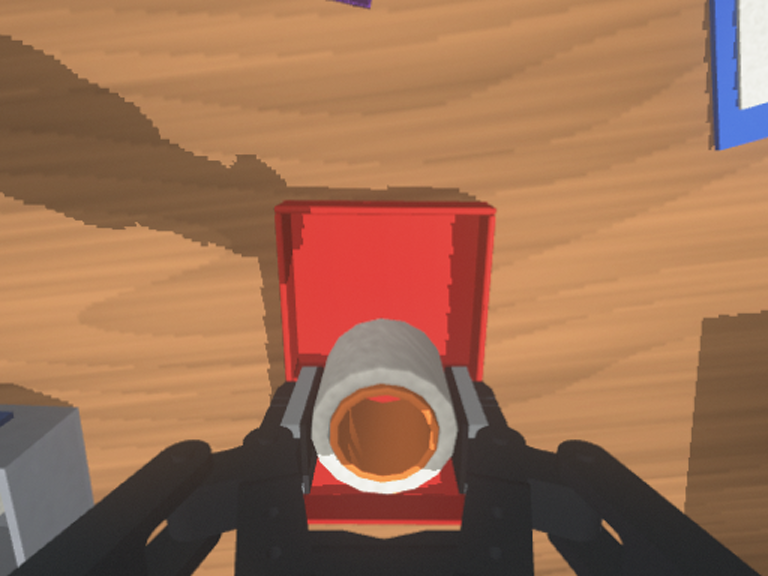

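Run:
```python
from h import *
np.set_printoptions(precision=1,suppress=True)
T=np.load("pics/w12_T.npy")
P=onplane("wrist",np.array([(276,203),(496,205),(385,488),(385,520),(385,365)])/1.5,28,T)
for p in P: d=p-TF;print(p,d@TX,d@TY)
```

```text
[417.8 274.7  28. ] -54.028756265475714 -53.55773189874789
[432.4 387.2  28. ] -53.122236656364485 59.84971991038568
[602.1 309.3  28. ] 124.74768653882036 2.933879417132509
[627.1 306.3  28. ] 149.97216343987859 2.978786024185084
[516.3 319.6  28. ] 38.34688390414594 2.778343526457096
```

Emit:
{"op": "drive_tool", "data": {
  "rows": [20, 1, 1, 0, 0, 0, 30, 50, 1, 1, 0, 0, 0, 30, 78, 1, 1, 0, 0, 0, 30, 98, 1, 1, 0, 0, 0, 30, 107, 1, 1, 0, 0, 0, 30, 110, 1, 1, 0, 0, 0, 30, 111, 1, 1, 0, 0, 0, 30, 112, 1, 1, 0, 0, 0, 30, 112, 1, 1, 0, 0, 0, 30]
}}

```text
clock: 17.62
eef_pos: [476.9, 323.8, 11.7]
tcp_rot: [-1.45, 1.569, -1.57]
contact_force: [0.2, -0.3, -0.4]
opening: 0.482
```

Run:
```python
from h import *
im=snap("wrist","w13",1.5)
s=r.sense();print(s['eef_pos'],s['clock'],s['opening'],s['contact_force'])
```

```text
[476.84025034 323.80738555  11.64483288] 17.675 0.48028150055141633 [-1.09550187 -0.63064501  0.0352157 ]
```

View pics/w13.png

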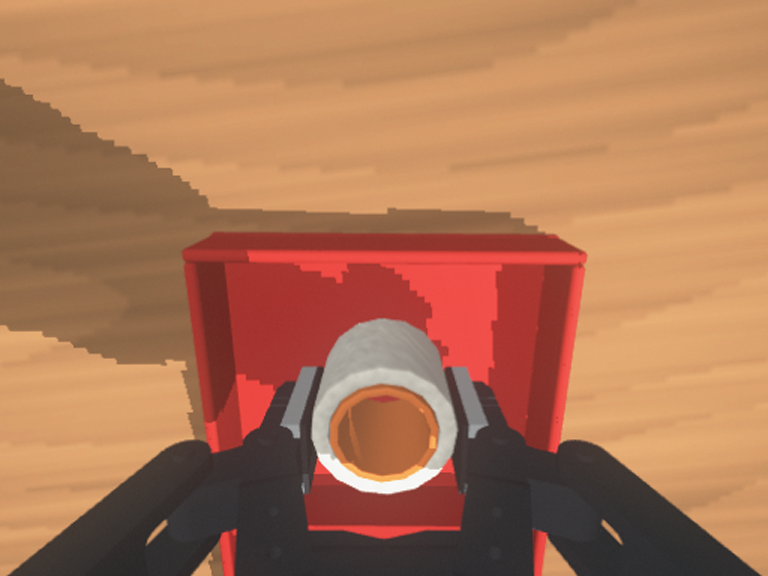

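Not in contact yet (z 11.6, no force). I'll creep down until the floor pushes back.

Emit:
{"op": "drive_tool", "data": {
  "rows": [0.7, 0, 0, 0, 0, 0, 30, 1.4, 0, 0, 0, 0, 0, 30, 2, 0, 0, 0, 0, 0, 30, 2, 0, 0, 0, 0, 0, 30]
}}

```text
clock: 18.18
eef_pos: [476.8, 323.8, 10.1]
tcp_rot: [-1.498, 1.569, -1.618]
contact_force: [-2.1, -1.5, 6.2]
opening: 0.477
```

Emit:
{"op": "drive_tool", "data": {
  "rows": [0, 0, 0, 0, 0, 0, 50, 0, 0, 0, 0, 0, 0, 54, 0, 0, 0, 0, 0, 0, 60, 0, 0, 0, 0, 0, 0, 64, 0, 0, 0, 0, 0, 0, 64, -15, 0, 0, 0, 0, 0, 64, -40, 0, 0, 0, 0, 0, 64, -80, 0, 0, 0, 0, 0, 64, -120, 0, 0, 0, 0, 0, 64, -140, 0, 0, 0, 0, 0, 64]
}}

```text
clock: 19.42
eef_pos: [477.8, 324.7, 153.6]
tcp_rot: [0.26, 1.568, 0.14]
contact_force: [0.6, -0.9, 0.1]
opening: 0.64
```

Emit:
{"op": "drive_tool", "data": {
  "rows": [-40, 0, -20, 0, 0, 0, 64, -60, 0, -50, 0, 0, 0, 64, -60, 0, -60, 0, 0, 0, 64, -60, 0, -60, 0, 0, 0, 64]
}}

```text
clock: 19.92
eef_pos: [417.6, 331.8, 213.5]
tcp_rot: [0.256, 1.567, 0.137]
contact_force: [1.0, 0.8, -0.8]
opening: 0.641
```

Run:
```python
from h import *
im=snap("wrist","w14",1.5);snap("side","s14",2,(110,60,410,350));snap("top","t14",4,(130,120,330,230))
s=r.sense();print(s['eef_pos'],s['clock'],s['opening'],s['contact_force'])
```

```text
[418.35247608 331.60235532 212.67222454] 20.075 0.6381895216980111 [-0.3199942  -0.11850485 -0.42202497]
```

View pics/w14.png

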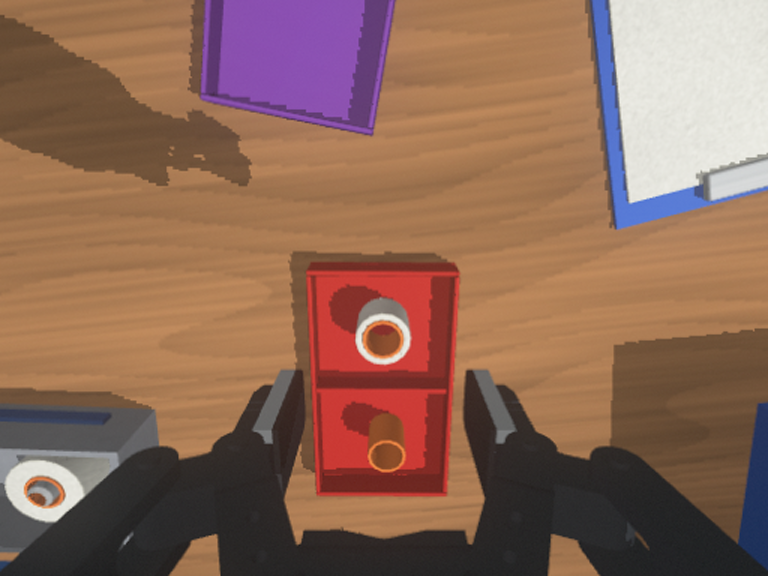

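View pics/s14.png

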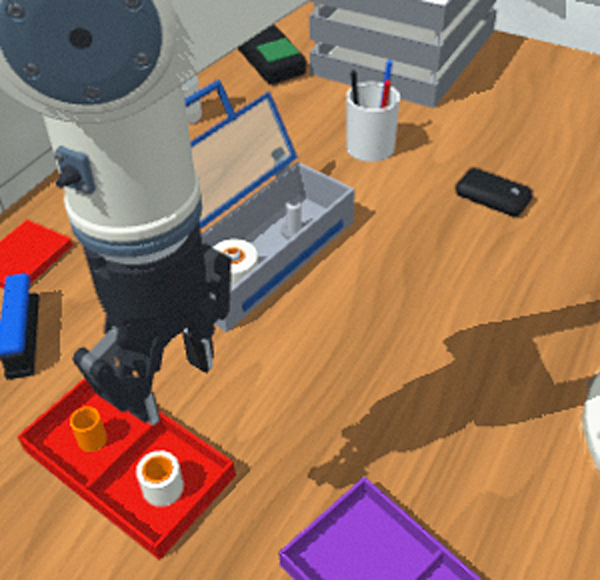

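View pics/t14.png

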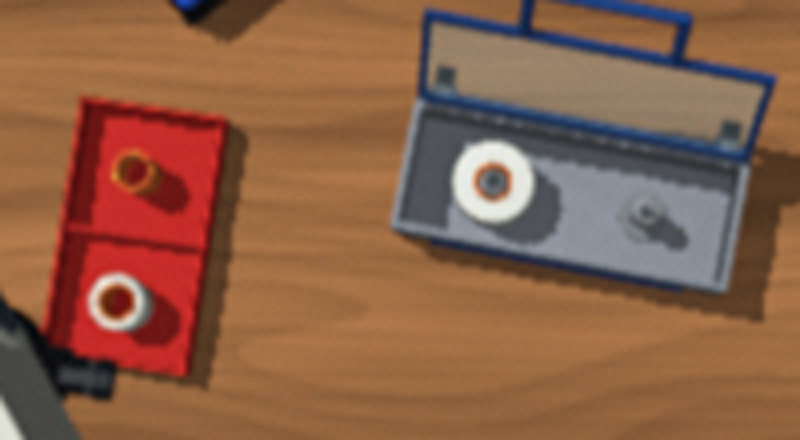

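The thin roll stands upright and centred in the tray's empty compartment, at about (383,338) in the wrist view. The cover is open, the full roll is still on its spindle, and the core, mouse, cup and stapler haven't moved. The gripper is clear of everything.

```bash
python3 -c "
from rig import sign_off; print(sign_off())"
```

```text
the job is handed in; nothing more can be done
None
```

The job is done and handed in at about 20 s; no verdict was reported.

**Cover:** I gripped the blue bar, swung the cover past upright at about 0.7 rad/s and slowed to about 0.5 rad/s for the last stretch. I then pressed it lightly against the stop, where the force rose to about 35 N and the angle worked out as 2.05 rad. It stayed open after I let go.

**Thin roll:** I drew it up about 110 mm off its spindle and carried it to the empty compartment of the red tray. I lowered it until the floor pushed back with about 6 N, then let go.

**Last checks:**
- In the wrist, side and top pictures the thin roll stands upright near the middle of the compartment.
- The full roll is on its spindle, the cover is open, and the core, cup, mouse and stapler look unmoved. I did not re-check the stamp after placing the roll.
- The gripper was clear of everything, with under 1 N on the wrist.

**What disagreed or failed:**
- The fixed cameras read 5–10 mm off from the wrist camera and the positions the arm actually touched; I went by the wrist camera and the arm.
- My first approach to the bar, tilted 45°, ran into the wrist's joint ranges without contact, so I gripped it at 80° instead.

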